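# Bring the hand press to top dead centre and load its nest slide

## Task

Ready the little bench press for its next stroke: turn the blue flywheel by its rim until the white mark engraved on it stands at the red pointer, so that the ram is right up, and leave it there. Then take the nest slide with the case back by its black grip, bring it in flat from the front between the guide rails and push it fully home against the brass stop, so that it lifts the sprung roller arm and the roller bears down on it; let go and leave everything else on the bench where it is.

Things in the scene. Friction and masses are not known exactly. Their poses are not given: they have to be found in the camera images.
- press: Grey bench eccentric press, fixed, 300 mm deep (x), 170 mm wide (y), 285 mm high. Origin: on the table under the ram axis. x runs from its front to its back (the way the slide is pushed in), y to the flywheel's side, z up. Its steel bolster plate, on which the slide runs, lies 50 mm above the table, from x -150 to +100 mm, y -75 to +75 mm.
- head_front (a point): Lower front edge of the press head, 120 mm above the table, 70 mm ahead (-x) of the ram axis; the head is 76 mm wide (y -38 to +38 mm) and goes up to 285 mm and back to the column; cover plate and screws stand 8 mm out of its front. With the slide home its grip stands just ahead of and below this edge, so hold it with the tool leaning back to the front, 30 to 40 degrees off vertical.
- rail_mouth (a point): Point on the bolster midway between the front ends of the two guide rails, 20 mm ahead (-x) of die_centre. The rails are 10 mm high and run back from here along x to 45 mm behind die_centre, 105 mm apart (inside faces at y -52.5 and +52.5 mm); ahead of here their mouths flare outwards for 30 mm.
- ram: Ram of the press: 50 mm square steel block with a 40 mm round punch under it; origin in the middle of the punch's underside. At top dead centre it is 38 mm above the bolster; it comes down 16 mm in half a turn of the flywheel, so the slide's nest ring passes under it only near the top.
- flywheel (a joint): Flywheel angle, rad. 0: white mark at the pointer, ram right up (whole turns count the same). It grows as the wheel's top goes to the back (+x of the press) and falls when the top comes to the front and the front of the rim goes down. Starts at 1.75 to 2.5. Turns endlessly either way; bearing friction 0.35 N m (4 N at the rim), so it stays where it is left.
- flywheel_hub (a point): Centre of the flywheel, mid-thickness, 215 mm above the table, 115 mm to the +y side of the ram axis. Solid blue disc, radius 95 mm, 24 mm thick, upright, axle along the press's y; 65 mm clear to the head. A bracket crosses over its top (x -7 to +7 mm, up to 337 mm above the table): pinch the rim across its thickness on the front shoulder, with the tool leaning back.
- flywheel_mark (a point): The white engraved line, 6 mm wide, across the whole 24 mm of the rim and 34 mm down the outer face of the flywheel; this point is on the rim surface in the middle of its thickness, and turns with the wheel.
- pointer (a point): The fixed red pointer over the top of the flywheel; this point is on the rim surface straight under its tip (the tip is 4 mm above the rim), where the mark has to come.
- die_centre (a point): Point on the bolster plate (50 mm above the table) on the ram axis, axes as the press: the slide's origin lies here when it is fully home. The face of the brass stop is 40 mm behind it (+x).
- hold_down: Red sprung roller arm, 80 mm long, on the side of the die away from the flywheel. Origin: at its pivot, 78 mm behind and 40 mm to the -y side of die_centre, 16 mm above the bolster. The arm points to the front; it swings up about the press's y axis against a torsion spring (about 4 N at the roller) and returns by itself.
- roller_axle (a point): Axle of the white roller (16 mm diameter, 12 mm wide) at the arm's front end, 5 mm behind and 40 mm to the -y side of die_centre. The axle is 8 mm above the roller's underside, which hangs 4 mm above the bolster while the slide is out; the slide's bevelled nose lifts it when pushed under. A push of about 10 N on the slide carries it past.
- slide: Nest slide: flat aluminium plate 144 mm long, 100 mm wide, 8 mm thick, lying on the table, about 0.3 kg (varies). Origin: underside of the plate, under the centre of the blue nest ring (56 mm diameter, up to 29 mm above the underside) that holds the case back. x points to its bevelled nose (edge at x +40 mm, 12 mm bevel, tip 3 mm thick); the plate's other end is at x -104 mm.
- slide_grip (a point): Middle of the upright black grip on the slide's tail, 82 mm from the slide's origin towards -x and 34 mm above the slide's underside. The grip is 42 mm long (x), 16 mm thick (y) and reaches from 8 to 46 mm above the underside.
- oil_bottle: Bystander: amber oil bottle, 44 mm diameter, 110 mm high. Origin under its centre.
- loupe: Bystander: black eyeglass, 38 mm diameter, 38 mm high. Origin under its centre.
- screwdriver: Bystander: red screwdriver, 160 mm long, lying along its x.
- hammer: Bystander: brass-headed hammer, 220 mm long, lying along its x.
- jar: Bystander: glass jar, 64 mm diameter, 75 mm high. Origin under its centre.
- cuff: Bystander: blue watch cuff, about 55 mm wide and high. Origin under its centre.
- watch: Bystander: wristwatch on a blue cushion, 55 by 52 by 50 mm. Origin under its centre.
Mind the look-alikes: they are no part of the job. Leave any brown or green look-alike of the slide alone.

How it is judged:
On the way, in this order (a step that is already met when the one before it is completed fails the run):
1. the flywheel's mark stands still at the pointer (distance between flywheel_mark and pointer below 0.007 m and velocity of joint flywheel between -0.05 and 0.05 rad/s and contact force between the fingers and press below 0.5 N), for 0.2 s.
2. the slide is home against the stop with the roller bearing on it (x of slide in the frame of die_centre above -0.004 m and z of slide in the frame of die_centre below 0.004 m and contact force between hold_down and slide above 1 N), for 0.2 s.
At the end, for the whole second after the job is handed in: The mark is within 7 mm of the point under the pointer, the flywheel still; the slide lies flat and straight (5 mm sideways, 0.06 rad) between the rails, its nose within 4 mm of the brass stop, still and released, with the roller pressing on it with over 1 N (distance between flywheel_mark and pointer below 0.007 m and velocity of joint flywheel between -0.05 and 0.05 rad/s and x of slide in the frame of die_centre between -0.004 and 0.004 m and y of slide in the frame of die_centre between -0.005 and 0.005 m and z of slide in the frame of die_centre below 0.003 m and angle between slide's own z axis and vertical below 0.04 rad and angle between the x axis of slide and the x axis of press, either way round below 0.06 rad and contact force between hold_down and slide above 1 N and linear speed of slide below 0.01 m/s); the robot touches nothing.
It fails at once if a bystander is pushed more than 40 mm or knocked over (distance of any of oil_bottle, loupe, screwdriver, hammer, jar, cuff, watch from where it was at the start of the episode above 0.04 m or angle between any of oil_bottle, jar, watch's own z axis and vertical above 0.5 rad).
It also fails if it takes over 72 s, if anything falls off the work surface, if the arm or the gripper's body presses on something with over 40 N, if the wrist force passes 120 N, or if a joint passes its speed limit or range.

## Robot

A 6-joint arm with a two-finger parallel gripper is mounted at the origin on the work surface. World frame = base frame: x ahead of the robot, y to its left, z up, the work surface at z = 0. Lengths are in m, angles in rad, forces in N, time in s.
With the tool pointing down it reaches from about 0.4 to 0.825 m from the base axis. Payload 7 kg.
Tool frame: the origin (TCP) lies where the fingers leave the gripper's body, on its centre line; the fingertips stand 66 mm ahead of it and the grasp point (between the pads) lies 47 mm ahead of it (robot.tcp_to_tips is the distance from the TCP to the fingertips, in m); z points along the fingers, y is the line along which they close (so a half turn about z gives the same grasp; the last joint's range is limited). The gripper opens to 88 mm and grips with 3 to 60 N. Pads are 19 mm wide; open, the fingers measure 130 mm over their backs; the gripper's body (78 mm by 193 mm) begins 47 mm behind the grasp point.
Start: joints at [-1.015, 0.359, 0.012, 0, -1.224, -0.288], TCP at [0.179, -0.651, 0.292] pointing down, gripper open.
Joint ranges: [-3.07, 3.07], [-1.43, 2.12], [-1.02, 1.25], [-3.03, 1.67], [-3.05, -0], [-3.03, 3.03]. Speed limits (rad/s): [2.39, 2.39, 3.01, 3.14, 3.14, 3.14].

## Interface

Orientations are given as [roll, pitch, yaw] about the fixed x, y, z axes, in that order (R = Rz(yaw) Ry(pitch) Rx(roll)).
In Python, from station import robot, effector, imaging, ticket gives the robot as it stands. Calls block until the motion is done:
- robot.movep(position, orientation): joint-space move of the TCP to a pose.
- robot.move_l(position, v=0.15, orientation=None, contact_N=None): straight line of the TCP; orientation=None keeps the orientation; v is the mean speed in m/s. With contact_N (N) it stops when the force on the tool has changed by that much, and returns True; else False.
- robot.set_joints(angles): joint-space move.
- effector.command_gripper(opening, force=None): finger opening in m; force is the grip in N (None keeps the last); returns when the fingers have stopped.
- robot.dwell(seconds).
- robot.solve_ik(position, orientation): joint angles nearest the present ones, or None.
- robot.get_obs(): the state.
- imaging.grab_frame(name): name is "scene" or "top"; returns (picture, depth): 400x640x3 uint8, red, green, blue; 400x640 float32, m along the optical axis (not along the pixel's ray), 0 where there is no reading.
- imaging.calibration(name): a dict with "mtx" (3x3 intrinsics, pixels), "dist" ([k1, k2, p1, p2, k3] as OpenCV has them; the pictures are not rectified), "rvec" (rotation vector, rad) and "tvec" (3), from world to camera coordinates, as OpenCV has them. Camera axes: x right, y down, z forward; pixel columns grow to the right and rows downward; lengths in m; the calibration is good to about 2 mm. A picture is of the moment at which its call begins. calibration takes no time and is no camera call.
A pose or a line that the arm cannot do raises robot.PlanningError and nothing moves.
- ticket.hand_in(): hands the job in; it is judged then, once.
The state is a dict: "t": time; "joint_pos": joint angles; "qd": joint speeds; "tau": joint torques, N m; "position": TCP position; "tcp_rot": TCP orientation; "contact_force": force on the tool from outside, world axes, zero at the start; "ft_torque": the same for the moment, N m; "gripper_width": finger opening in m; "grip_force": force on a finger pad.
Only numpy, scipy, OpenCV 4.12 (cv2) and the standard library are available. Lean on these libraries where they do the work, as an engineer would, in place of code of your own. Each camera call takes 0.05 s, during which the arm holds its last target. There are 200 camera calls.

## Working session

There is one attempt and no reset: what is moved stays moved. The work goes in short steps, each a Python script; the robot and the scene stay as the last script left them, time stands still between calls to the robot, and variables do not carry over. Pictures are saved under pics/ and viewed, at most 10 in all, crops included, and the job is handed in when it is done.

```bash
ls; mkdir -p pics; cat > h.py <<'E'
import numpy as np, cv2
from station import robot, effector, imaging, ticket
from scipy.spatial.transform import Rotation as Rn
def grab(n):
    p,d=imaging.grab_frame(n); np.savez(f'/tmp/{n}.npz',p=p,d=d); return p,d
def save(p,f,s=1): cv2.imwrite(f,cv2.resize(p[:,:,::-1],None,fx=s,fy=s,interpolation=cv2.INTER_CUBIC))
def pts(n,uv,d=None,z=None):
    """pixels -> world, by depth array (values at uv) or plane height z"""
    c=imaging.calibration(n); R=cv2.Rodrigues(np.array(c['rvec'],float))[0]; t=np.array(c['tvec'],float).ravel()
    u=cv2.undistortPoints(np.array(uv,float).reshape(-1,1,2),np.array(c['mtx']),np.array(c['dist'])).reshape(-1,2)
    r=np.c_[u,np.ones(len(u))]
    if z is None: return (r*np.asarray(d).reshape(-1,1)-t)@R
    o=-t@R; w=r@R; return o+w*((z-o[2])/w[:,2])[:,None]
def proj(n,P):
    c=imaging.calibration(n)
    return cv2.projectPoints(np.array(P,float).reshape(-1,1,3),np.array(c['rvec'],float),np.array(c['tvec'],float),np.array(c['mtx']),np.array(c['dist']))[0].reshape(-1,2)
E
python3 - <<'E'
from h import *
for n in('scene','top'):
    p,d=grab(n); save(p,f'pics/{n}0.png',1.25)
    c=imaging.calibration(n);R=cv2.Rodrigues(np.array(c['rvec'],float))[0];print(n,-np.array(c['tvec']).ravel()@R,R[2],c['mtx'])
o=robot.get_obs();print(o)
E
```

```text
pics
scene [ 1.35407277 -0.01352236  1.35733293] [-0.60945964  0.00728255 -0.79278365] [[506.14686144   0.         314.91444313]
 [  0.         506.14686144 201.30623653]
 [  0.           0.           1.        ]]
top [ 0.3978942  -0.01479444  1.52282931] [ 0.04528083  0.00926694 -0.99893131] [[439.00426056   0.         324.34826441]
 [  0.         439.00426056 195.7713626 ]
 [  0.           0.           1.        ]]
{'t': 0.1, 'joint_pos': array([-1.01490581e+00,  3.59347084e-01,  1.11915787e-02, -3.04396270e-04,
       -1.22407368e+00, -2.88066824e-01]), 'qd': array([-0.0007379 , -0.00183517,  0.00127047, -0.00071011,  0.0003058 ,
        0.00184556]), 'tau': array([-1.51791290e-03, -5.84163845e+01,  2.93752581e+01,  7.01562747e+00,
        1.00997166e-02, -4.79220512e-05]), 'position': array([ 0.17851294, -0.65064427,  0.29131434]), 'tcp_rot': array([ 3.14013753e+00, -1.32735866e-04, -2.87387251e+00]), 'contact_force': array([ 0.48969794,  0.42734067, -0.32789692]), 'ft_torque': array([-0.04392508, -0.06175527,  0.01514187]), 'grip_force': 0.0, 'gripper_width': 0.0874659829810439}
```

View pics/scene0.png

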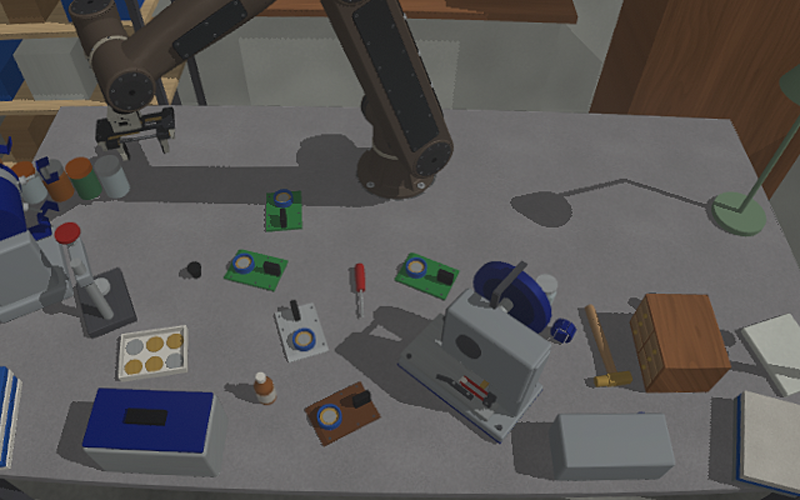

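View pics/top0.png

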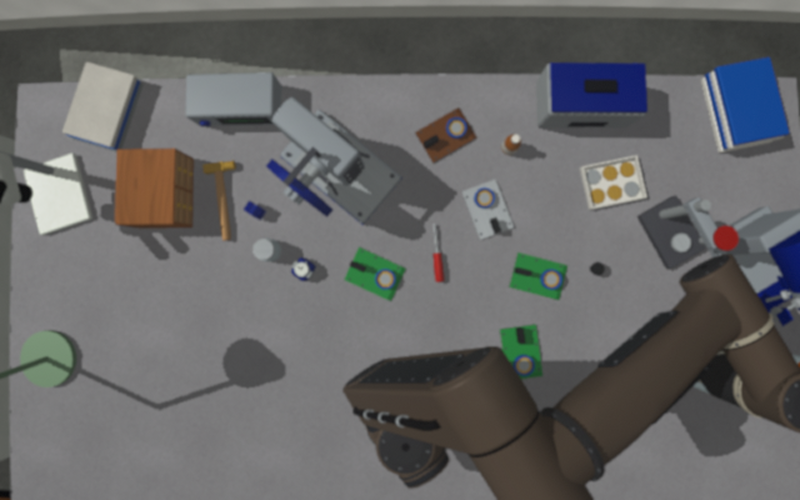

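The top view is scaled 1.25. The press is at about (335,165), with its front to the lower right. The flywheel is the blue line from (268,160) to (330,213). The aluminium slide is at (488,208), with its ring at (485,198) and grip at (495,225). The look-alikes are the green ones at (376,273), (538,276) and (522,350) and the brown one at (447,135). I'll measure the press and slide from depth and colour.

```bash
cat > m.py <<'E'
from h import *
P=[];C=[];S=[]
for k,n in enumerate(('scene','top')):
    f=np.load(f'/tmp/{n}.npz');p,d=f['p'],f['d']
    v,u=np.nonzero(d>0);P.append(pts(n,np.c_[u,v],d[v,u]));C.append(cv2.cvtColor(p,cv2.COLOR_RGB2HSV)[v,u]);S.append(np.full(len(u),k))
P=np.vstack(P);C=np.vstack(C).astype(int);S=np.hstack(S)
E
python3 - <<'E'
from m import *
def rect(q):
    r=cv2.minAreaRect((q[:,:2]*1000).astype(np.float32));print('  rect c',np.round(r[0],1),'size',np.round(r[1],1),'ang',round(r[2],2),len(q))
roi=(P[:,0]>.45)&(P[:,0]<.95)&(P[:,1]>-.02)&(P[:,1]<.45)
h,s,v=C.T
for k in(0,1):
    print('cam',k)
    t=(S==k)&(P[:,0]>.3)&(P[:,0]<.9)&(abs(P[:,1])<.3)&(abs(P[:,2])<.012);print('  table z',np.median(P[t,2]))
    for lo,hi in((.044,.056),(.278,.292)):
        q=P[roi&(S==k)&(P[:,2]>lo)&(P[:,2]<hi)&(s<70)];print(' z',lo,np.median(q[:,2]));rect(q)
    b=roi&(S==k)&(h>110)&(h<130)&(s>130)&(P[:,2]>.13)
    q=P[b];m=q.mean(0);w=np.linalg.svd(q-m)[2];print('  wheel',m,w[2],q.min(0),q.max(0),len(q),np.degrees(np.arctan2(*np.linalg.svd((q-m)[:,:2])[2][0][::-1])))
    # slide
    sl=(S==k)&(P[:,0]>.45)&(P[:,0]<.75)&(P[:,1]>-.32)&(P[:,1]<-.08)
    q=P[sl&(P[:,2]>.004)&(P[:,2]<.06)&(s<60)];rect(q)
    q=P[sl&(h>100)&(h<130)&(s>90)];print('  ring',len(q),(q.min(0)+q.max(0))/2,q.min(0),q.max(0))
    q=P[sl&(v<60)&(P[:,2]>.03)];print('  grip',q.min(0),q.max(0));rect(q) 
p=np.load('/tmp/top.npz')['p'];a=p[80:220,190:430];b=np.load('/tmp/scene.npz')['p'][190:360,200:480]
save(a,'pics/topc.png',3);save(b,'pics/scenec.png',2.8)
E
```

```text
cam 0
  table z 7.441204378161031e-05
 z 0.044 0.04963113751845437
  rect c [701.3 231.1] size [469.1 427.9] ang 0.91 2016
 z 0.278 0.284311634581445
  rect c [676.5 234.6] size [210.1 167.1] ang 50.01 2160
  wheel [0.6263138  0.27806203 0.26491988] [-0.76439713  0.63911107 -0.08505326] [0.54541224 0.17595235 0.17466457] [0.66735608 0.33059047 0.33073657] 711 48.70077815215169
  rect c [ 600.3 -199.8] size [239.1 299.3] ang 89.97 1405
  ring 131 [ 0.59489422 -0.21671641  0.01918382] [ 0.56232834 -0.24397111  0.0035795 ] [ 0.62746009 -0.18946171  0.03478815]
  grip [ 0.49931389 -0.25576481  0.03028634] [ 0.74955883 -0.08139611  0.05244833]
  rect c [ 629.3 -173.4] size [302.1  21. ] ang 33.46 69
cam 1
  table z 0.0006077655002933972
 z 0.044 0.05008978112616471
  rect c [647.9 297.9] size [435.8 367.5] ang 49.6 1614
 z 0.278 0.2846017446194521
  rect c [672.1 234.2] size [211.  167.3] ang 50.29 1777
  wheel [0.58690712 0.24031236 0.29291157] [-0.76509713  0.64391287 -0.00161292] [0.53547729 0.17917619 0.22691486] [0.64957798 0.31826741 0.31424233] 329 -130.07032397476559
  rect c [ 599.9 -199.9] size [240.  298.5] ang 89.74 1621
  ring 35 [ 0.59356594 -0.21779905  0.02787367] [ 0.56945134 -0.24394398  0.01846352] [ 0.61768055 -0.19165412  0.03728381]
  grip [ 0.49975819 -0.25385269  0.03129583] [ 0.74969584 -0.08297342  0.05215952]
  rect c [ 628.2 -171.5] size [300.2  15.7] ang 33.12 44
```

View pics/topc.png

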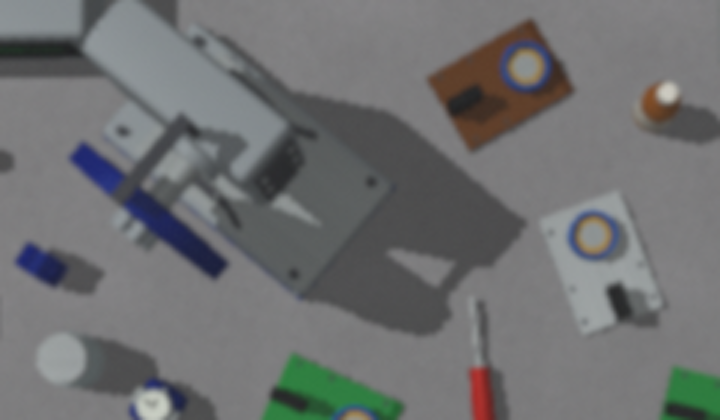

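View pics/scenec.png

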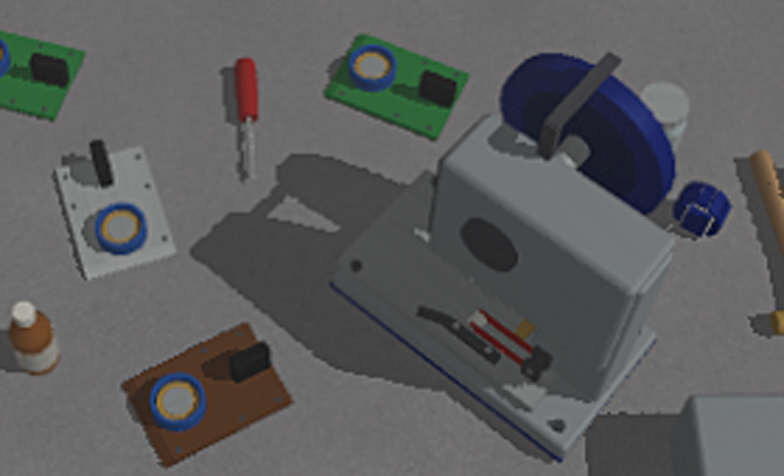

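The slide is the light-grey plate. In the top crop its ring is at (593,235) and its grip at (620,300), and it is neither brown nor green. The screwdriver (475,380), a green look-alike and the oil bottle (657,100) are beside it. In the scene crop the roller arm is at (510,335), on the side away from the wheel, so the press front faces the lower left there. Next I'll refine the press frame.

```bash
cat > r.py <<'E'
from m import *
h,s,v=C.T
yaw=np.radians(50.0);ex=np.array([np.cos(yaw),np.sin(yaw)]);ey=np.array([-ex[1],ex[0]])
O=np.array([.66,.20])
L=np.c_[(P[:,:2]-O)@ex,(P[:,:2]-O)@ey,P[:,2]]*1000
near=(abs(L[:,0])<260)&(abs(L[:,1])<220)
def ext(x): return np.round(np.percentile(x,[0.5,2,50,98,99.5]),1)
for k in(0,1):
    K=near&(S==k);print('cam',k)
    q=L[K&(abs(L[:,2]-285)<5)&(s<70)&(L[:,1]<55)];print('head x',ext(q[:,0]),'y',ext(q[:,1]))
    # per-strip edges
    e=[(c,q[abs(q[:,0]-c)<6][:,1].min(),q[abs(q[:,0]-c)<6][:,1].max()) for c in range(-50,150,40) if (abs(q[:,0]-c)<6).sum()>5];print(np.round(e,1))
    q=L[K&(abs(L[:,2]-50)<4)&(s<70)];
    e=[(c,q[abs(q[:,1]-c)<6][:,0].min()) for c in range(-60,70,20) if (abs(q[:,1]-c)<6).sum()>3];print('bolster front',np.round(e,1))
    e=[(c,q[abs(q[:,0]-c)<5][:,1].min(),q[abs(q[:,0]-c)<5][:,1].max()) for c in range(-140,-60,15) if (abs(q[:,0]-c)<5).sum()>3];print('sides',np.round(e,1))
    q=L[K&(h>108)&(h<130)&(s>130)&(L[:,2]>130)&(L[:,1]>70)];print('wheel x',ext(q[:,0]),'y',ext(q[:,1]),'z',ext(q[:,2]))
    f=np.polyfit(q[:,0],q[:,1],1);print(' tilt deg',np.degrees(f[0]))
    q=L[K&((h<8)|(h>172))&(s>130)];print('red arm',np.median(q,0),len(q))
# slide by colour contour in top & scene, plane z=.008
for n,z in(('top',.008),('scene',.008)):
    p=np.load(f'/tmp/{n}.npz')['p'];H=cv2.cvtColor(p,cv2.COLOR_RGB2HSV)
    c0=proj(n,[[.58,-.21,.008]])[0];x0,y0=(c0-45).astype(int)
    g=np.zeros(H.shape[:2],np.uint8);sub=H[y0:y0+90,x0:x0+90]
    g[y0:y0+90,x0:x0+90]=((sub[...,2]>140)&(sub[...,1]<60))*255
    g=cv2.morphologyEx(g,cv2.MORPH_CLOSE,np.ones((9,9)));cs=cv2.findContours(g,0,1)[0];c=max(cs,key=cv2.contourArea).reshape(-1,2)
    w=pts(n,c,z=z)*1000;r=cv2.minAreaRect(w[:,:2].astype(np.float32));print(n,'slide',r,sub[...,2].max(),cv2.boxPoints(r).round(1).tolist())
    b=np.zeros_like(g);b[y0:y0+90,x0:x0+90]=((sub[...,0]>95)&(sub[...,0]<130)&(sub[...,1]>100))*255
    yy,xx=np.nonzero(b);e=cv2.minEnclosingCircle(np.c_[xx,yy].astype(np.float32));print('ring',pts(n,[e[0]],z=.022 if n=='top' else .018)*1000,e)
    k=np.zeros_like(g);k[y0:y0+90,x0:x0+90]=(sub[...,2]<60)*255
    nn,lab,st,ce=cv2.connectedComponentsWithStats(k);i=1+np.argmax(st[1:,4]);print('grip',pts(n,[ce[i]],z=.04)*1000,st[i],ce[i])
E
python3 r.py
```

```text
cam 0
head x [-65.9 -61.8  42.7 135.8 138.4] y [-72.  -70.4 -36.9  -0.6   1.6]
[[-50.  -73.9  -2.1]
 [-10.  -72.6  -0.6]
 [ 30.  -71.9   0.8]
 [ 70.  -71.2   2.4]
 [110.  -71.    1.2]]
bolster front [[ -60.  -148.7]
 [ -40.  -150.2]
 [ -20.  -149.8]
 [   0.  -149.9]
 [  20.  -149.6]
 [  40.  -147. ]]
sides [[-140.  -109.5   40.3]
 [-125.  -109.7   25.4]
 [-110.  -109.9   -2.5]
 [ -95.  -109.2  -22.5]
 [ -80.  -109.1  -34.5]
 [ -65.  -109.1  -32.8]]
wheel x [-86.5 -73.1  51.8  92.8  93.7] y [70.  70.1 76.5 91.7 92.4] z [176.2 179.3 284.7 310.2 311.5]
 tilt deg -1.4832523606659707
red arm [ 36.01917351 -80.85561991  67.25465797] 85
cam 1
head x [-68.6 -65.9  34.  131.1 134.7] y [-68.8 -67.1 -33.1   2.7   4.6]
[[-50.  -68.9   4.1]
 [-10.  -67.1   2.2]
 [ 30.  -68.9   4.9]
 [ 70.  -69.1   4.9]
 [110.  -68.8   3.9]]
bolster front [[ -60.  -150.2]
 [ -40.  -150.7]
 [ -20.  -151. ]
 [   0.  -151. ]
 [  20.  -150.8]
 [  40.  -150.9]]
sides [[-140.  -108.3   40. ]
 [-125.  -108.    41.2]
 [-110.  -107.9   39.4]
 [ -95.  -108.    40.7]
 [ -80.  -107.4   41.1]
 [ -65.  -108.4   40.2]]
wheel x [
[... 364 characters left out ...]
99969482422], [615.7000122070312, -156.3000030517578]]
ring [[ 593.00893517 -218.59860987   22.        ]] ((387.5, 158.5), 7.905794143676758)
grip [[ 515.797821  -244.8847354   40.       ]] [393 176   7  10  41] [396.24390244 180.43902439]
scene slide ((629.3881225585938, -206.90162658691406), (25.80173110961914, 96.55720520019531), 9.815305709838867) 182 [[608.4000244140625, -161.5], [624.9000244140625, -256.70001220703125], [650.2999877929688, -252.3000030517578], [633.9000244140625, -157.10000610351562]]
ring [[ 596.06095668 -217.20654659   18.        ]] ((242.55528259277344, 271.27386474609375), 9.392257690429688)
grip [[ 526.99724428 -243.00572215   40.        ]] [232 240   8  17  81] [235.58024691 247.85185185]
  return _methods._mean(a, axis=axis, dtype=dtype,
  ret = um.true_divide(
```

```bash
cat >> h.py <<'E'
YAW=np.radians(50.0);O=np.array([.66,.20,0])+Rn.from_euler('z',YAW).apply([-.0003,-.034,0])
HUB=np.array([0,.115,.215])
def pose(O,yaw,p,lean,sgn=1,back=.047):
    """grasp point p (local frame at O,yaw), tool lean off vertical to local -x -> TCP position, rpy"""
    Z=Rn.from_euler('z',yaw); d=np.array([np.sin(lean),0,-np.cos(lean)]); y=np.array([0,sgn,0.])
    R=Z*Rn.from_matrix(np.c_[np.cross(y,d),y,d])
    return O+Z.apply(np.asarray(p)-back*d), R.as_euler('xyz')
def wheel(deg,r=.083,lean=None,sgn=1):
    f=np.radians(deg); return pose(O,YAW,HUB+r*np.array([-np.sin(f),0,np.cos(f)]),f if lean is None else np.radians(lean),sgn)
SO=np.array([.5950,-.2168,0]);SY=np.radians(20.2)
E
python3 - <<'E'
from h import *
for sg in(1,-1):
    for a in(20,30,45,60,75,90,100):
        for r in (.083,.16): 
            q=robot.solve_ik(*wheel(a,r,None,sg)); print('wheel',sg,a,r,None if q is None else np.round(q,2))
    for p in((-.082,0,.034),(-.082,0,.15)):
      for l in(30,38): 
        q=robot.solve_ik(*pose(SO,SY,p,np.radians(l),sg));print('slide',sg,p,l,None if q is None else np.round(q,2))
    for x in(-.115,-.06,0):
      for z in (.034,.1):
        q=robot.solve_ik(*pose(O,YAW,(x-.082,0,.05+z),np.radians(35),sg));print('die',sg,x,z,None if q is None else np.round(q,2))
E
```

```text
wheel 1 20 0.083 [ 0.64  0.08 -0.25 -0.1  -0.9  -1.29]
wheel 1 20 0.16 [ 0.63  0.01 -0.16 -0.09 -1.06 -1.3 ]
wheel 1 30 0.083 [ 0.6   0.01 -0.36 -0.21 -0.71 -1.17]
wheel 1 30 0.16 [ 0.57 -0.09 -0.3  -0.2  -0.87 -1.18]
wheel 1 45 0.083 [ 0.44 -0.04 -0.42 -0.61 -0.55 -0.71]
wheel 1 45 0.16 [ 0.38 -0.17 -0.41 -0.55 -0.68 -0.76]
wheel 1 60 0.083 [ 0.05  0.01 -0.43 -1.27 -0.73  0.1 ]
wheel 1 60 0.16 [-0.06 -0.11 -0.45 -1.17 -0.85  0.01]
wheel 1 75 0.083 [-0.28  0.21 -0.55 -1.66 -1.09  0.73]
wheel 1 75 0.16 [-0.43  0.13 -0.58 -1.54 -1.2   0.66]
wheel 1 90 0.083 [-0.42  0.54 -0.63 -1.83 -1.46  1.18]
wheel 1 90 0.16 [-0.58  0.54 -0.66 -1.68 -1.53  1.2 ]
wheel 1 100 0.083 [-0.43  0.78 -0.62 -1.87 -1.7   1.4 ]
wheel 1 100 0.16 [-0.57  0.83 -0.64 -1.72 -1.73  1.47]
slide 1 (-0.082, 0, 0.034) 30 [-0.42  0.35 -0.43 -0.76 -0.53 -0.19]
slide 1 (-0.082, 0, 0.034) 38 [-0.58  0.37 -0.4  -1.02 -0.62  0.17]
slide 1 (-0.082, 0, 0.15) 30 [-0.36  0.16 -0.4  -0.55 -0.68 -0.48]
slide 1 (-0.082, 0, 0.15) 38 [-0.5   0.17 -0.38 -0.79 -0.71 -0.19]
die 1 -0.115 0.034 [-0.    0.26 -0.42 -0.83 -0.64 -0.08]
die 1 -0
[... 974 characters left out ...]
ide -1 (-0.082, 0, 0.034) 30 [-0.42  0.35 -0.43 -0.76 -0.53  2.96]
slide -1 (-0.082, 0, 0.034) 38 [-0.58  0.37 -0.4  -1.02 -0.62 -2.98]
slide -1 (-0.082, 0, 0.15) 30 [-0.36  0.16 -0.4  -0.55 -0.68  2.66]
slide -1 (-0.082, 0, 0.15) 38 [-0.5   0.17 -0.38 -0.79 -0.71  2.95]
die -1 -0.115 0.034 None
die -1 -0.115 0.1 [ 0.03  0.15 -0.4  -0.71 -0.71  2.88]
die -1 -0.06 0.034 [ 0.1   0.29 -0.38 -0.8  -0.59  2.96]
die -1 -0.06 0.1 [ 0.13  0.19 -0.36 -0.68 -0.66  2.78]
die -1 0 0.034 [ 0.19  0.33 -0.32 -0.77 -0.55  2.84]
die -1 0 0.1 [ 0.23  0.24 -0.31 -0.64 -0.62  2.67]<stdin>:5: UserWarning: Gimbal lock detected. Setting third angle to zero since it is not possible to uniquely determine all angles.
```

```bash
cat >> h.py <<'E'
def stroke(a,b,grip=40,v=.12,step=10,first=False):
    effector.command_gripper(.06)
    robot.move_l(*[wheel(a)[0]],v=.15,orientation=wheel(a)[1])
    effector.command_gripper(0,grip)
    n=max(1,int(np.ceil(abs(b-a)/step)))
    for f in np.linspace(a,b,n+1)[1:]:
        p,o=wheel(f);robot.move_l(p,v=v,orientation=o)
    effector.command_gripper(.06)
    p,o=wheel(b,.135);robot.move_l(p,v=.2,orientation=o)
def st(m=''):
    o=robot.get_obs();print(m,'t',round(o['t'],2),'F',np.round(o['contact_force'],1),'w',round(o['gripper_width'],4),'p',np.round(o['position'],3));return o
E
python3 - <<'E'
from h import *
robot.movep(*wheel(30,.18));st('above')
stroke(30,90);st('stroke')
for n in('scene','top'): p,d=grab(n); save(p[90:250,180:460] if n=='top' else p[150:340,280:520],f'pics/{n}1.png',2.2)
E
python3 -c "
import cv2,numpy as np
a=cv2.imread('pics/scene1.png');b=cv2.imread('pics/top1.png')
s=min(1,380/max(a.shape[1],b.shape[1])) if 0 else .62
a=cv2.resize(a,(440,348));b=cv2.resize(b,(360,206));o=np.zeros((348,800,3),np.uint8);o[:,:440]=a;o[:206,440:]=b;cv2.imwrite('pics/c1.png',o)"
```

```text
above t 3.31 F [0.5 0.4 0.4] w 0.0878 p [0.525 0.164 0.411]
stroke t 9.66 F [ 0.3  0.9 -0.4] w 0.0601 p [0.481 0.112 0.215]h.py:33: UserWarning: Gimbal lock detected. Setting third angle to zero since it is not possible to uniquely determine all angles.
  p,o=wheel(f);robot.move_l(p,v=v,orientation=o)
h.py:35: UserWarning: Gimbal lock detected. Setting third angle to zero since it is not possible to uniquely determine all angles.
  p,o=wheel(b,.135);robot.move_l(p,v=.2,orientation=o)
```

View pics/c1.png

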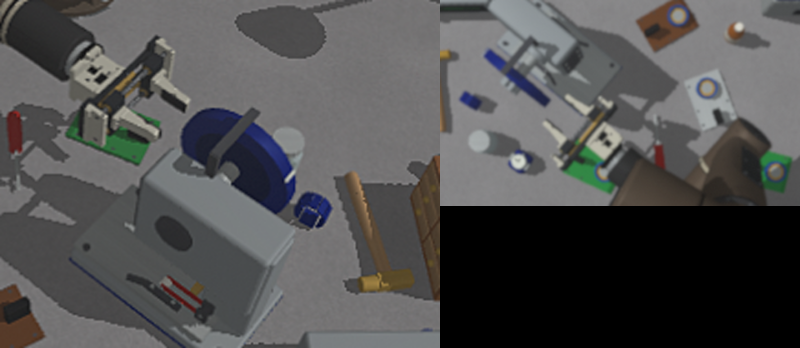

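The scene crop shows the white mark on the rim's back shoulder at about (290,175). The wheel followed the stroke and the gripper is clear. I'll measure the mark's angle, then turn it the rest of the way.

```bash
cat >> h.py <<'E'
def mark():
    for n in('scene','top'):
        p,d=grab(n);H=cv2.cvtColor(p,cv2.COLOR_RGB2HSV).astype(int)
        v,u=np.nonzero((d>0)&(H[...,1]<90)&(H[...,2]>130))
        W=pts(n,np.c_[u,v],d[v,u]);Lc=Rn.from_euler('z',-YAW).apply(W-O)-HUB
        r=np.hypot(Lc[:,0],Lc[:,2]);m=(abs(r-.095)<.008)&(abs(Lc[:,1])<.014)
        a=np.degrees(np.arctan2(Lc[m,0],Lc[m,2]))
        print(n,m.sum(),'deg med',np.round(np.median(a),2) if m.any() else None,np.round(np.sort(a)[:40],1),'px',u[m].mean() if m.any() else 0,v[m].mean() if m.any() else 0,
          'ray mean',np.round(Lc[m].mean(0)*1000,1) if m.any() else '')
E
python3 - <<'E'
from h import *
mark()
E
```

```text
scene 15 deg med 59.9 [57.5 57.9 58.  58.4 59.1 59.3 59.6 59.9 60.8 61.9 62.  62.9 63.2 63.5
 64.6] px 437.8 245.86666666666667 ray mean [82.8  1.2 46.8]
top 11 deg med 57.77 [17.4 55.3 55.5 57.3 57.4 57.8 58.2 59.  60.4 67.  73.1] px 215.72727272727272 131.1818181818182 ray mean [76.4  2.7 50.6]
```

```bash
python3 - 2>/dev/null <<'E'
from h import *
robot.movep(*wheel(60,.18));robot.movep(*wheel(32,.15));stroke(32,77);st('stroke')
mark()
E
```

```text
stroke t 17.15 F [ 0.4 -0.3 -0.1] w 0.06 p [0.484 0.115 0.256]
scene 20 deg med 14.8 [12.7 12.8 12.9 13.6 13.7 13.8 14.  14.1 14.6 14.7 14.9 15.  15.1 15.6
 15.7 15.8 16.  16.1 16.2 16.8] px 422.1 223.75 ray mean [24.   1.1 91.5]
top 34 deg med 13.62 [ 9.9 10.2 10.8 10.9 11.  11.1 11.3 11.6 11.8 11.9 12.  12.2 12.6 12.7
 13.1 13.1 13.6 13.6 13.7 14.  14.  14.5 14.6 15.  15.8 16.2 16.8 16.8
 17.1 17.8 17.9 18.  18.2 18.6] px 226.35294117647058 140.14705882352942 ray mean [22.8  2.2 92.4]
```

```bash
python3 - 2>/dev/null <<'E'
from h import *
robot.move_l(wheel(50,.135)[0],v=.2,orientation=wheel(50,.135)[1]);stroke(50,64.3,step=8);st('stroke')
mark()
p=np.load('/tmp/top.npz')['p'];q=np.load('/tmp/scene.npz')['p']
a=cv2.resize(p[110:170,195:255],(390,390),interpolation=2);b=cv2.resize(q[190:250,370:430],(390,390),interpolation=2)
save(np.hstack([a,b]),'pics/c2.png')
print(proj('top',[O+Rn.from_euler('z',YAW).apply(HUB+[0,0,.095])]),proj('scene',[O+Rn.from_euler('z',YAW).apply(HUB+[0,0,.095])]))
E
```

```text
stroke t 22.12 F [-0.1  0.7 -0.4] w 0.06 p [0.492 0.126 0.295]
scene 1 deg med 2.73 [2.7] px 414.0 221.0 ray mean [ 4.6 -8.8 96.1]
top 0 deg med None [] px 0 0 ray mean 
[[232.79535308 144.51661789]] [[414.33716916 218.19086486]]
```

View pics/c2.png

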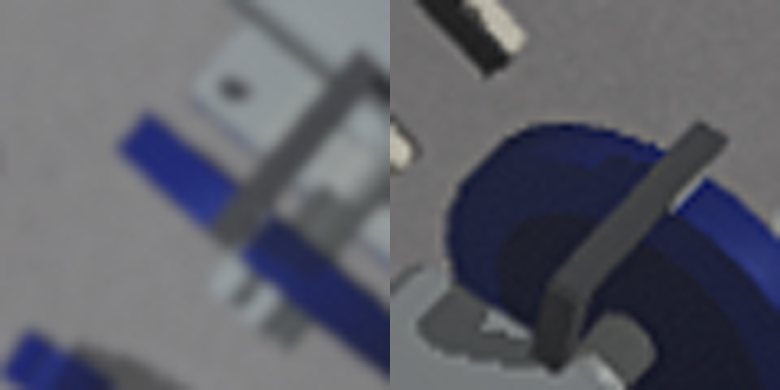

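The mark is now under the pointer bracket. In the scene half of the picture only a white sliver shows at the bracket's back edge, at (685,192), next to the predicted pointer point. That agrees with 14.3° minus 14.3°. Now the slide.

```bash
cat >> h.py <<'E'
LEAN=np.radians(40);G=np.array([-.089,0,.034])
def sl(x,z,y=0): return pose(O,YAW,np.array([x,y,.05+z])+G,LEAN)
E
python3 - 2>/dev/null <<'E'
from h import *
p,o=wheel(64,.2);robot.move_l(p,v=.3,orientation=o)
up=pose(SO,SY,G+[-.03,0,.10],LEAN)
robot.movep(*up);effector.command_gripper(.088)
p,o=pose(SO,SY,G,LEAN)
print('contact',robot.move_l(p,v=.15,orientation=o,contact_N=8));st('at')
effector.command_gripper(0,60);st('gripped')
p,o=pose(SO,SY,G+[0,0,.10],LEAN);robot.move_l(p,v=.15,orientation=o);st('lift')
a=[O+Rn.from_euler('z',YAW).apply(HUB+.095*np.array([np.sin(np.radians(t)),0,np.cos(np.radians(t))])) for t in(-2,0,2,4)];print(proj('scene',a).round(1).tolist())
q,d=grab('scene');t,d2=grab('top')
save(np.hstack([q[180:340,180:380],t[100:260,300:500]]),'pics/c3.png',2)
E
```

```text
contact False
at t 25.65 F [ 0.8 -0.2  0.6] w 0.0876 p [ 0.483 -0.258  0.07 ]
gripped t 26.77 F [ 0.2 -0.8 -0.7] w 0.0159 p [ 0.483 -0.258  0.07 ]
lift t 27.59 F [-0.1 -0.4 -4.3] w 0.0158 p [ 0.482 -0.257  0.169]
[[413.3, 217.5], [414.3, 218.2], [415.4, 218.9], [416.5, 219.6]]
```

View pics/c3.png

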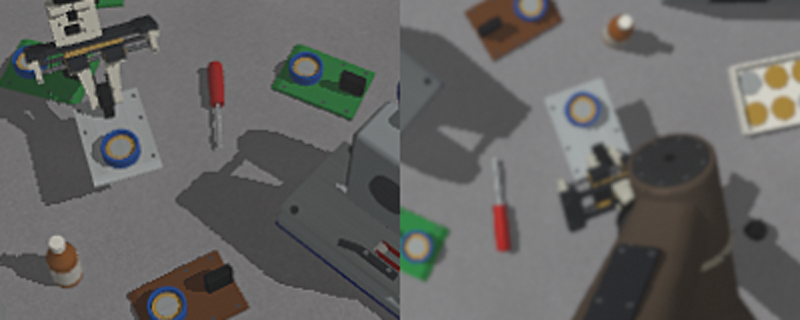

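The slide is gripped, with a width of 15.9 mm and about 4 N of weight, and it hangs clear of the table. I'll measure its tilt and then carry it to the press mouth.

```bash
cat >> h.py <<'E'
def plate(f=('scene','top'),new=True,yaw=YAW,O_=O,box=(-.25,.06,-.06,.06),zr=(0.0,.2)):
    for n in f:
        if new: grab(n)
        z=np.load(f'/tmp/{n}.npz');H=cv2.cvtColor(z['p'],cv2.COLOR_RGB2HSV).astype(int);d=z['d']
        v,u=np.nonzero((d>0)&(H[...,1]<60)&(H[...,2]>95))
        L=Rn.from_euler('z',-yaw).apply(pts(n,np.c_[u,v],d[v,u])-O_)
        m=(L[:,0]>box[0])&(L[:,0]<box[1])&(L[:,1]>box[2])&(L[:,1]<box[3])&(L[:,2]>zr[0])&(L[:,2]<zr[1]);L=L[m]
        if len(L)<20: print(n,'few',len(L));continue
        for _ in range(5):
            A=np.c_[L[:,:2],np.ones(len(L))];c=np.linalg.lstsq(A,L[:,2],rcond=None)[0];e=L[:,2]-A@c;L=L[abs(e)<max(.003,2*e.std())] 
        r=cv2.minAreaRect((L[:,:2]*1000).astype(np.float32))
        print(n,len(L),'slopes x,y',c[:2].round(3),'z0',c[2].round(4),'x',(L[:,0].min().round(3),L[:,0].max().round(3)),'y',(L[:,1].min().round(3),L[:,1].max().round(3)),'rect',np.round(r[0],1),np.round(r[1],1),round(r[2],1))
E
python3 - 2>/dev/null <<'E'
from h import *
plate(new=False,yaw=SY,O_=SO,box=(-.15,.06,-.07,.07),zr=(.08,.125))
p,o=sl(-.17,.06);robot.move_l(p,v=.25,orientation=o);st('mouth')
plate(box=(-.25,-.1,-.06,.06),zr=(.09,.14))
E
```

```text
scene 804 slopes x,y [-0.008 -0.002] z0 0.1056 x (np.float64(-0.103), np.float64(0.045)) y (np.float64(-0.049), np.float64(0.052)) rect [-29.5   1.8] [100.9 147.6] 89.7
top 804 slopes x,y [-0.016 -0.001] z0 0.1058 x (np.float64(-0.102), np.float64(0.04)) y (np.float64(-0.051), np.float64(0.051)) rect [-31.1   0. ] [142.5 101.4] 0.1
mouth t 28.7 F [-0.1 -0.6 -3.5] w 0.0158 p [ 0.5   -0.044  0.18 ]
scene 422 slopes x,y [-0.013 -0.005] z0 0.114 x (np.float64(-0.25), np.float64(-0.129)) y (np.float64(-0.052), np.float64(0.05)) rect [-189.3   -0.5] [120.5 101.5] 0.6
top 704 slopes x,y [-0.013 -0.001] z0 0.115 x (np.float64(-0.25), np.float64(-0.13)) y (np.float64(-0.051), np.float64(0.049)) rect [-190.1   -1. ] [100.3 120. ] 89.8
```

```bash
python3 - 2>/dev/null <<'E'
from h import *
for x,z in((-.14,.03),(-.095,.010)):
    p,o=sl(x,z);robot.move_l(p,v=.15,orientation=o)
p,o=sl(-.095,-.004);print('down',robot.move_l(p,v=.02,orientation=o,contact_N=4));s=st()
print('z vs nominal',s['position'][2]-sl(-.095,0)[0][2])
effector.command_gripper(.03);robot.dwell(.2);plate(box=(-.22,-.07,-.06,.06),zr=(.05,.075))
E
```

```text
down True
 t 30.24 F [-0.5  0.1  3.4] w 0.0155 p [0.548 0.014 0.12 ]
z vs nominal -0.00015559483126795226
scene 22 slopes x,y [ 0.245 -0.295] z0 0.0928 x (np.float64(-0.164), np.float64(-0.143)) y (np.float64(-0.011), np.float64(0.006)) rect [-151.6   -3.7] [25.6 12.3] 54.9
top 500 slopes x,y [-0.007 -0.005] z0 0.0564 x (np.float64(-0.178), np.float64(-0.07)) y (np.float64(-0.06), np.float64(0.06)) rect [-1.24e+02  1.00e-01] [107.7 119.6] 0.2
```

```bash
python3 - 2>/dev/null <<'E'
from h import *
effector.command_gripper(0,40);st('regrip')
z=robot.get_obs()['position'][2]-sl(-.095,0)[0][2]
for x in(-.06,-.02):
    p,o=sl(x,z);print(x,robot.move_l(p,v=.06,orientation=o,contact_N=20));s=st()
p,o=sl(.008,z);print('end',robot.move_l(p,v=.04,orientation=o,contact_N=20));s=st()
R=Rn.from_euler('z',-YAW).apply
print('slide x est',R(s['position']-sl(0,0)[0]))
grab('scene');grab('top');plate(new=False,box=(-.13,-.03,-.06,.06),zr=(.05,.075))
q=np.load('/tmp/scene.npz')['p'];t=np.load('/tmp/top.npz')['p']
save(np.hstack([q[190:350,290:450],t[90:250,210:370]]),'pics/c4.png',2.4)
E
```

```text
regrip t 31.47 F [ 0.2 -0.5 -0.5] w 0.0156 p [0.547 0.014 0.119]
-0.06 False
 t 32.22 F [ 0.4  1.1 -1.2] w 0.0158 p [0.571 0.041 0.119]
-0.02 False
 t 33.03 F [ 1.2  0.2 -2.8] w 0.0159 p [0.597 0.072 0.119]
end True
 t 33.57 F [-1.1 -3.7  5. ] w 0.0158 p [0.609 0.085 0.119]
slide x est [-0.00125512 -0.000409   -0.00115101]
scene few 0
top few 9
```

View pics/c4.png

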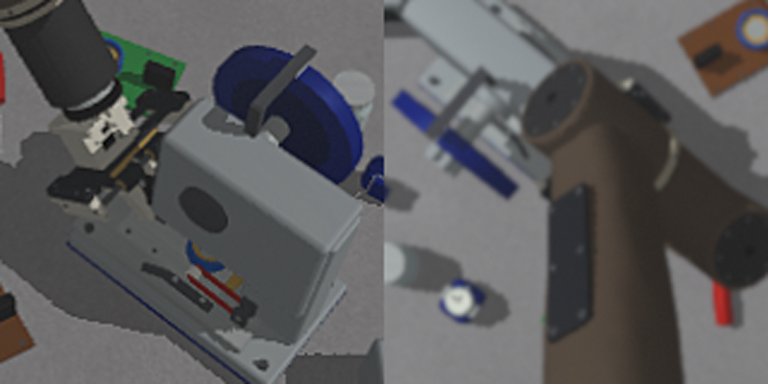

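The scene half shows the slide under the head, with the ring at (205,250) by the roller arm and the brass stop just behind its nose. I'll push once more to confirm it's against the stop.

```bash
python3 - 2>/dev/null <<'E'
from h import *
R=Rn.from_euler('z',-YAW).apply
z=robot.get_obs()['position'][2]-sl(0,0)[0][2]
p,o=sl(.008,z);print('end',robot.move_l(p,v=.03,orientation=o,contact_N=28));s=st()
print('x est',R(s['position']-sl(0,0)[0]),R(s['contact_force']))
effector.command_gripper(.04);st('open');s=robot.get_obs()
# retreat along tool axis
p,o=sl(0,0);d=Rn.from_euler('xyz',o).as_matrix()[:,2]
robot.move_l(s['position']-d*.12,v=.12);st('back')
robot.move_l(robot.get_obs()['position']+Rn.from_euler('z',YAW).apply([-.12,-.15,.12]),v=.25);st('away')
grab('scene');grab('top');plate(new=False,box=(-.13,-.075,-.06,.06),zr=(.05,.075))
q=np.load('/tmp/scene.npz')['p'];t=np.load('/tmp/top.npz')['p']
save(np.hstack([q[190:350,290:450],t[90:250,210:370]]),'pics/c5.png',2.4)
E
```

```text
end True
 t 33.88 F [-1.9 -1.5  4.3] w 0.0162 p [0.609 0.085 0.119]
x est [-0.00126375 -0.00048741 -0.0011181 ] [-2.41910455  0.49609226  4.30234978]
open t 34.53 F [-0.5 -0.1  0.1] w 0.04 p [0.609 0.085 0.118]
back t 35.68 F [ 0.5 -0.1  0.3] w 0.0401 p [0.559 0.026 0.21 ]
away t 36.73 F [ 0.5 -0.6  0.2] w 0.0402 p [ 0.596 -0.161  0.328]
scene few 0
top 305 slopes x,y [ 0.151 -0.007] z0 0.0703 x (np.float64(-0.13), np.float64(-0.075)) y (np.float64(-0.06), np.float64(0.06)) rect [-102.4    0. ] [ 54.6 119.3] 0.0
```

View pics/c5.png

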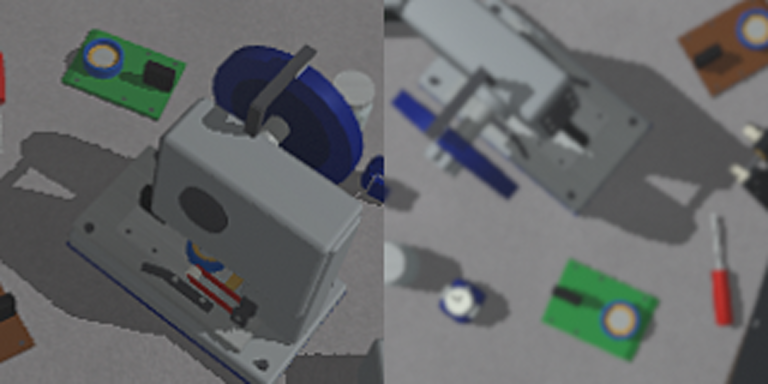

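```bash
python3 - 2>/dev/null <<'E'
from h import *
for n in('top','scene'):
    z=np.load(f'/tmp/{n}.npz');d=z['d'];v,u=np.nonzero(d>0);L=Rn.from_euler('z',-YAW).apply(pts(n,np.c_[u,v],d[v,u])-O)*1000
    H=cv2.cvtColor(z['p'],cv2.COLOR_RGB2HSV)[v,u].astype(int)
    m=(abs(L[:,1])<48)&(L[:,0]>-160)&(L[:,0]<-80)
    for y0,y1 in((-48,-15),(15,48)):
        q=L[m&(L[:,1]>y0)&(L[:,1]<y1)]
        print(n,y0,[(b,np.round(np.median(q[abs(q[:,0]-b)<1.5][:,2]),1),(abs(q[:,0]-b)<1.5).sum()) for b in range(-120,-84,3)], 'front',q[abs(q[:,2]-50)<4][:,0].min() if (abs(q[:,2]-50)<4).any() else None)
    g=(L[:,0]>-115)&(L[:,0]<-78)&(abs(L[:,1])<14)&(L[:,2]>88)&(L[:,2]<100);print('grip',g.sum(),L[g].min(0) if g.any() else'',L[g].max(0) if g.any() else '')
    r=(abs(L[:,1]+40)<20)&((H[:,0]<8)|(H[:,0]>172))&(H[:,1]>120)&(L[:,0]>-20)&(L[:,0]<90);print('arm',r.sum(),np.polyfit(L[r,0],L[r,2],1) if r.sum()>5 else '')
    y=(abs(L[:,1])<45)&(H[:,0]>12)&(H[:,0]<30)&(H[:,1]>110)&(L[:,0]>20)&(L[:,0]<80);print('brass',y.sum(),L[y].min(0) if y.any() else '')
E
```

```text
top -48 [(-120, np.float64(47.1), np.int64(8)), (-117, np.float64(49.2), np.int64(8)), (-114, np.float64(48.4), np.int64(7)), (-111, np.float64(48.0), np.int64(10)), (-108, np.float64(53.0), np.int64(9)), (-105, np.float64(49.5), np.int64(11)), (-102, np.float64(59.0), np.int64(10)), (-99, np.float64(58.5), np.int64(7)), (-96, np.float64(54.3), np.int64(11)), (-93, np.float64(56.6), np.int64(8)), (-90, np.float64(57.4), np.int64(8)), (-87, np.float64(58.4), np.int64(10))] front -151.1972051397542
top 15 [(-120, np.float64(51.0), np.int64(9)), (-117, np.float64(49.5), np.int64(9)), (-114, np.float64(51.9), np.int64(9)), (-111, np.float64(51.8), np.int64(9)), (-108, np.float64(50.3), np.int64(8)), (-105, np.float64(52.2), np.int64(11)), (-102, np.float64(58.9), np.int64(10)), (-99, np.float64(57.8), np.int64(9)), (-96, np.float64(58.2), np.int64(6)), (-93, np.float64(57.1), np.int64(10)), (-90, np.float64(58.4), np.int64(10)), (-87, np.float64(57.8), np.int64(5))] front -149.86922781878226
grip 36 [-103.21798193   -8.56426477   88.52868846] [-78.4297878    7.27863941  99.3258346 ]
arm 
[... 487 characters left out ...]
4(10))] front -149.95282622857727
scene 15 [(-120, np.float64(49.2), np.int64(10)), (-117, np.float64(49.3), np.int64(9)), (-114, np.float64(49.9), np.int64(3)), (-111, np.float64(48.2), np.int64(2)), (-108, np.float64(nan), np.int64(0)), (-105, np.float64(nan), np.int64(0)), (-102, np.float64(nan), np.int64(0)), (-99, np.float64(nan), np.int64(0)), (-96, np.float64(nan), np.int64(0)), (-93, np.float64(nan), np.int64(0)), (-90, np.float64(nan), np.int64(0)), (-87, np.float64(nan), np.int64(0))] front -149.5795945489651
grip 21 [-100.04394273  -10.02877796   88.06432534] [-84.71344188   5.09195803  97.28074501]
arm 85 [-0.07251333 71.52461679]
brass 27 [ 41.65065614 -25.14217092  55.39014064]
```

The tail edge is at -103.5 mm, so the slide is home and flat. The roller arm is raised at its front end, so the roller rests on the slide. Handing in.

```bash
python3 -c "
from h import *
print(ticket.hand_in())"
```

```text
the job is handed in; nothing more can be done
None
```

I handed the job in at about 37 s of robot time. The flywheel mark is at the pointer to within about 1° by the stroke angles; the bracket hides most of it, so I couldn't see it directly. The slide measured home against the stop under the lifted roller arm and released, though I couldn't measure the roller force, and no verdict came back.

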